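# Run the chain guard's trim strip home

## Task

The trim strip of the chain guard on the jig board stands proud: run a fingertip along it with light pressure, from the round cap of the curved end to the tip of the straight tail, so that its eight sections go fully home one after another in that order. Only touch and press, never pull a section up or lean hard on the guard, leave the loose things around it where they are, and finish with the hand clear.

Things in the scene. Friction and masses are not known exactly. Their poses are not given: they have to be found in the camera images.
- guard: Black plastic bicycle chain guard, a hockey stick seen from above (curved end with a round cap, straight square tail), fixed on a 12 mm plywood jig board, 205 x 290 mm. A channel with two rims (tops 30 mm above the bench) runs along it and holds 8 grey sections in a row. Origin: on the bench, at the centre of the curve; z up; the straight run goes to its -y at x = +100 mm.
- s1_top (a point): Middle of the flat top of section 1, the first counted from the curved end's round cap. Grey plastic, 30 x 22 mm; flat top 10 mm long, then a 29 deg slope at either end (5.5 mm drop), so a fingertip moving along rides onto it and pushes it down. Point height over the bench: 36 to 37 mm standing proud, 32 mm (2 mm above the rims) home. x along the channel to the tail, z up.
- s1 (a joint): How far section 1 is pressed in, m: 0 to 0.001 standing proud at the start, 0.005 fully home (a hard stop); it moves straight down, takes about 2 N against friction, has no spring and stays where it is left; below zero it is being pulled up out of the channel.
- s2_top (a point): Middle of the flat top of section 2, the second counted from the curved end's round cap. Made and directed like section 1. Sections 1 to 5 lie on an arc of 100 mm radius about the guard's origin, centres 34 mm apart along the channel.
- s2 (a joint): How far section 2 is pressed in, m: 0 to 0.001 standing proud at the start, 0.005 fully home (a hard stop); behaves like section 1.
- s3_top (a point): Middle of the flat top of section 3, the third counted from the curved end's round cap. Made and directed like section 1. Sections 1 to 5 lie on an arc of 100 mm radius about the guard's origin, centres 34 mm apart along the channel.
- s3 (a joint): How far section 3 is pressed in, m: 0 to 0.001 standing proud at the start, 0.005 fully home (a hard stop); behaves like section 1.
- s4_top (a point): Middle of the flat top of section 4, the fourth counted from the curved end's round cap. Made and directed like section 1. Sections 1 to 5 lie on an arc of 100 mm radius about the guard's origin, centres 34 mm apart along the channel.
- s4 (a joint): How far section 4 is pressed in, m: 0 to 0.001 standing proud at the start, 0.005 fully home (a hard stop); behaves like section 1.
- s5_top (a point): Middle of the flat top of section 5, the fifth counted from the curved end's round cap. Made and directed like section 1. Sections 1 to 5 lie on an arc of 100 mm radius about the guard's origin, centres 34 mm apart along the channel.
- s5 (a joint): How far section 5 is pressed in, m: 0 to 0.001 standing proud at the start, 0.005 fully home (a hard stop); behaves like section 1.
- s6_top (a point): Middle of the flat top of section 6, the sixth counted from the curved end's round cap. Made and directed like section 1. Sections 6 to 8 lie on the straight run, centres 34 mm apart along the channel.
- s6 (a joint): How far section 6 is pressed in, m: 0 to 0.001 standing proud at the start, 0.005 fully home (a hard stop); behaves like section 1.
- s7_top (a point): Middle of the flat top of section 7, the seventh counted from the curved end's round cap. Made and directed like section 1. Sections 6 to 8 lie on the straight run, centres 34 mm apart along the channel.
- s7 (a joint): How far section 7 is pressed in, m: 0 to 0.001 standing proud at the start, 0.005 fully home (a hard stop); behaves like section 1.
- s8_top (a point): Middle of the flat top of section 8, the eighth counted from the curved end's round cap. Made and directed like section 1. Sections 6 to 8 lie on the straight run, centres 34 mm apart along the channel.
- s8 (a joint): How far section 8 is pressed in, m: 0 to 0.001 standing proud at the start, 0.005 fully home (a hard stop); behaves like section 1.
- sprocket: Loose flat steel ring, 108 mm outside, 80 mm inside, 4 mm thick, lying on the jig board within the guard's curve. Origin: centre of its underside. Bystander.
- pot: Loose small jar, 36 mm across, 38 mm tall, standing on the jig board beside the straight run, on the side of the curve's centre. Origin: centre of its foot. Bystander.
- spray: Loose can, 52 mm across, 180 mm tall, with a white band, standing to the robot's left. Origin: centre of its foot. Bystander.
- lube: Loose bottle, 56 mm across, 160 mm tall, narrow neck, black cap, standing to the robot's left. Origin: centre of its foot. Bystander.
- wrench: Loose steel wrench, about 160 mm long, lying on the bench to the left. Bystander.
- driver: Loose screwdriver with a yellow handle, about 200 mm long, lying on the bench to the right. Bystander.
- carton: Closed cardboard carton, 90 x 160 x 50 mm, lying on the bench to the right. Origin: centre of its underside. Bystander.

How it is judged (in metres and radians):
On the way, in this order (a step that is already met when the one before it is completed fails the run):
1. section 1 is pressed home (value of joint s1 above 0.0035 m), for 0.04 s.
2. section 2 is pressed home (value of joint s2 above 0.0035 m), for 0.04 s.
3. section 3 is pressed home (value of joint s3 above 0.0035 m), for 0.04 s.
4. section 4 is pressed home (value of joint s4 above 0.0035 m), for 0.04 s.
5. section 5 is pressed home (value of joint s5 above 0.0035 m), for 0.04 s.
6. section 6 is pressed home (value of joint s6 above 0.0035 m), for 0.04 s.
7. section 7 is pressed home (value of joint s7 above 0.0035 m), for 0.04 s.
8. section 8 is pressed home (value of joint s8 above 0.0035 m), for 0.04 s.
At the end, for the whole second after the job is handed in: All eight sections are home, pressed in by more than 3.5 mm of their 5 mm, and every loose thing is within 30 mm of where it stood (value of joint each of s1, s2, s3, s4, s5, s6, s7, s8 above 0.0035 m and distance of each of sprocket, pot, spray, lube, wrench, driver, carton from where it was at the start of the episode below 0.03 m); the robot touches nothing.
It fails at once if a section is pulled up out of the channel by more than 3 mm (value of joint any of s1, s2, s3, s4, s5, s6, s7, s8 below -0.003 m).
It fails at once if the fingers lean on the guard or its strip with more than 40 N (contact force between the fingers and guard above 40 N).
It fails at once if a loose thing is moved by more than 30 mm or lifted (distance of any of sprocket, pot, spray, lube, wrench, driver, carton from where it was at the start of the episode above 0.03 m).
It also fails if it takes over 45 s, if anything falls off the work surface, if the arm or the gripper's body presses on something with over 40 N, if the wrist force passes 120 N, or if a joint passes its speed limit or range.

## Robot

A 7-joint arm with a two-finger parallel gripper is mounted at the origin on the work surface. World frame = base frame: x ahead of the robot, y to its left, z up, the work surface at z = 0. Lengths are in mm, angles in rad, forces in N, time in s.
With the tool pointing down it reaches from about 400 to 875 mm from the base axis. Payload 19.3 kg.
Tool frame: the origin (TCP) lies between the finger pads; the fingertips stand ahead of it and the grasp point (between the pads) lies 8 mm behind it (robot.tip_reach is the z of the fingertips in the tool frame, in mm); z points along the fingers, y is the line along which they close (so a half turn about z gives the same grasp; the last joint's range is limited). The gripper opens to 85 mm and grips with 20 to 120 N. Pads are 22 mm wide; open, the fingers measure 114 mm over their backs; the gripper's body (76 mm by 85 mm) begins 54 mm behind the grasp point. The pads swing forward as they close: fully open they stand 13 mm farther back than shut.
Start: joints at [-1.315, 0.521, -0.036, 1.599, 0.021, 1.021, -0.113], TCP at [200.06, 592.107, 242.291] pointing down, gripper open.
Joint ranges: [-2.91, 2.91], [-0.3, 2.13], [-1.5, 1.42], [0.17, 2.43], [-1.26, 4.41], [0.16, 1.93], [-2.52, 2.52]. Speed limits (rad/s): [1.89, 1.89, 2.39, 2.39, 3.01, 3.01, 3.01].

## Interface

Orientations are given as a unit quaternion [x, y, z, w].
In Python, from station import robot gives the robot as it stands.
- The arm moves only by the tool drive_tool, never from a script. Its argument "rows" is a list of rows, each a list of 2 entries, a list of its own where there are three numbers: the shift along the world's x, y, z scaled (see below), then the turn about the world's z scaled (see below). In form: [[[x, y, z], yaw], ...]. A call has 1 to 8 rows; each row is the pose to reach, as a shift and turn from the pose commanded when the call began; what a row does not reach only later rows make up. The controller multiplies each number of a shift by 400 mm and each number of a turn by pi/4 rad. A row lasts 1/10 s, in which the tool goes at most 50 mm and 8.59 degrees, less where a joint would pass 70% of its speed; a pose out of reach is approached as far as the arm can. A call with a number of a shift or a turn outside -1 to 1 is refused whole. A call with a gripper value outside its range is refused whole. "gripper" is the opening, from -1 (shut) to 1 (fully open), set as the call begins (left out, the last holds). The fingers move at their own pace and stop on an object; the grip force is fixed at half the most. Time passes only in rows, so rows that repeat a pose let the fingers close. It gives the time, the measured TCP pose, the force, the opening and the grip force at its end, in the units of the state.
- robot.state(): the state, without advancing time (a new reading comes with each control period).
- robot.read_camera(name): name is "side" or "top"; returns the picture (384x512x3 uint8, blue, green, red); there is no depth.
- robot.camera_model(name): a dict with "fx", "fy", "cx", "cy" (pixels), "k1" (the pictures are not rectified: a ray, as slopes to the right and down, at radius r is drawn at 1 + k1 r^2 times it, then the intrinsics apply), "pose" (4x4, takes a point from camera to world coordinates). Camera axes: x right, y up, looking along -z (the intrinsics and any distortion apply to the point x, -y, -z); pixel columns grow to the right and rows downward; lengths in mm; the calibration is good to about 2 mm. A picture is of the moment at which its call begins. camera_model takes no time and is no camera call.
- robot.hand_in(): hands the job in; it is judged then, once.
The state is a dict: "time_s": time; "joints": joint angles; "qd": joint speeds; "tau": joint torques, N m; "tcp_pos": TCP position; "eef_rot": TCP orientation; "contact_force": force on the tool from outside, world axes, zero at the start; "moment": the same for the moment, N m; "gripper_width": opening from 0.0 (shut) to 1.0 (fully open); "grip_force": force on a finger pad.
Only numpy, scipy, OpenCV 4.12 (cv2) and the standard library are available. Lean on these libraries where they do the work, as an engineer would, in place of code of your own. Each camera call takes 0.05 s, during which the arm holds its last target. There are 200 camera calls.

## Working session

There is one attempt and no reset: what is moved stays moved. The work goes in short steps, Python scripts to look and compute and a tool call to move; the robot and the scene stay as the last step left them, time stands still between calls to the robot, and variables do not carry over. Pictures are saved under pics/ and viewed, at most 10 in all, crops included, and the job is handed in when it is done.

Besides the shell and the picture viewer there is one more tool, called after "Emit:" in YAML: its name, and indented under it one key for each argument. drive_tool: Moves the arm, as the interface text tells. Its arguments: {"type":"object","properties":{"rows":{"type":"array","items":{"type":"array"}},"gripper":{"type":"number"}},"required":["rows"]}

```bash
mkdir -p pics; python3 - <<'E'
from station import robot
import cv2
for n in("top","side"):
    im=robot.read_camera(n); cv2.imwrite(f"pics/{n}0.png",im)
    m=robot.camera_model(n); print(n,m)
print(robot.tip_reach, robot.state())
E
```

```text
top {'fx': 377.75074174766377, 'fy': 377.75074174766377, 'cx': 251.6274822782819, 'cy': 187.3976651806311, 'k1': -0.012788415561047489, 'pose': array([[-5.03351748e-02,  9.76448493e-01, -2.09796833e-01,
         2.74374175e+02],
       [-9.98728465e-01, -4.86235938e-02,  1.33116263e-02,
         7.76032215e+00],
       [ 2.79704149e-03,  2.10200112e-01,  9.77654381e-01,
         1.30364382e+03],
       [ 0.00000000e+00,  0.00000000e+00,  0.00000000e+00,
         1.00000000e+00]])}
side {'fx': 412.433353257372, 'fy': 412.433353257372, 'cx': 255.6237083914148, 'cy': 186.06254419132833, 'k1': -0.09394923022457422, 'pose': array([[ 9.74212326e-01,  1.54921848e-01, -1.64041354e-01,
         3.04014403e+02],
       [-2.25600770e-01,  6.81134511e-01, -6.96534328e-01,
        -8.92048633e+02],
       [ 3.82584226e-03,  7.15580184e-01,  6.98520124e-01,
         9.47376637e+02],
       [ 0.00000000e+00,  0.00000000e+00,  0.00000000e+00,
         1.00000000e+00]])}
11.0 {'time_s': 0.1, 'joints': array([-1.31520359,  0.52197825, -0.03632046,  1.59993066,  0.02122484,
        1.02109462, -0.11279577]), 'qd': array([-0.00278046, -0.00131062,  0.00047746, -0.00183109, -0.00033812,
        0.00058741,  0.00114001]), 'tau': array([ 3.25301706e-03, -9.28472614e+01,  1.98404945e+00, -3.70542812e+01,
        1.82515261e-02,  5.22882197e-03,  3.71195222e-05]), 'tcp_pos': array([199.98815376, 591.84289292, 241.77578835]), 'eef_rot': array([ 1.62176973e-01,  9.86761555e-01, -5.11410408e-04, -3.56511721e-05]), 'contact_force': array([ 0.07036056, -0.58120014,  0.21067118]), 'moment': array([-0.05168982, -0.03679083, -0.04742185]), 'grip_force': 0.0, 'gripper_width': 0.9991186594826753}
```

View pics/top0.png

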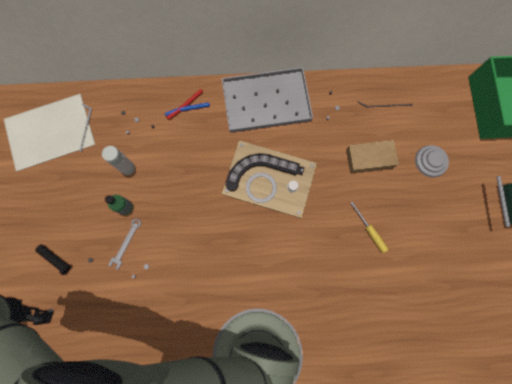

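View pics/side0.png

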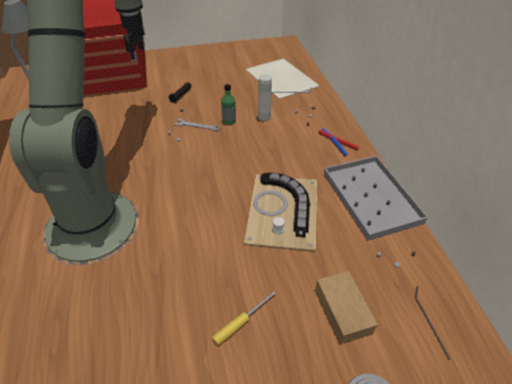

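The top view shows the board at about (225–315, 143–215), with the round cap at (232,185) and the tail at (301,170). In the side view the cap is at (266,179) and the tail at (301,231). I'll enlarge both.

```bash
python3 - <<'E'
import cv2
a=cv2.imread("pics/top0.png")[135:220,215:325]; cv2.imwrite("pics/topc.png",cv2.resize(a,None,fx=7,fy=7,interpolation=cv2.INTER_CUBIC))
a=cv2.imread("pics/side0.png")[165:255,240:330]; cv2.imwrite("pics/sidec.png",cv2.resize(a,None,fx=6.5,fy=6.5,interpolation=cv2.INTER_CUBIC))
E
```

```text
(no output)
```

View pics/topc.png

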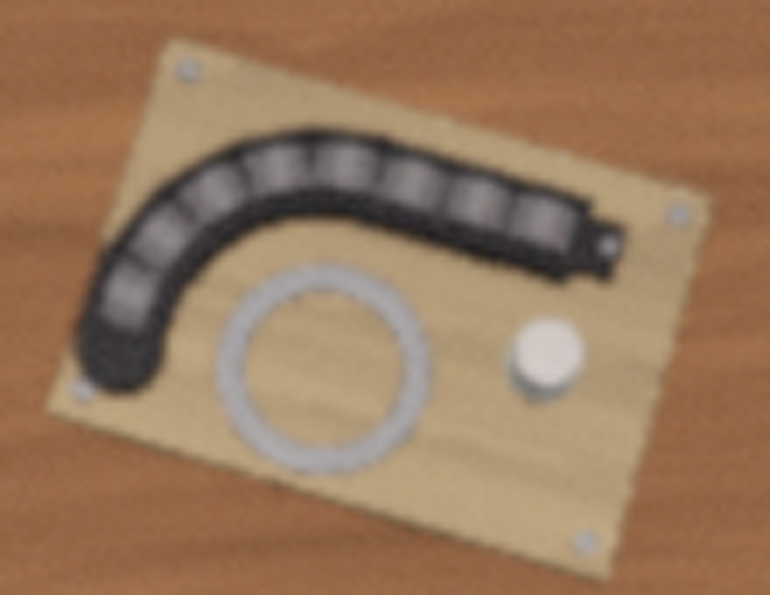

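View pics/sidec.png

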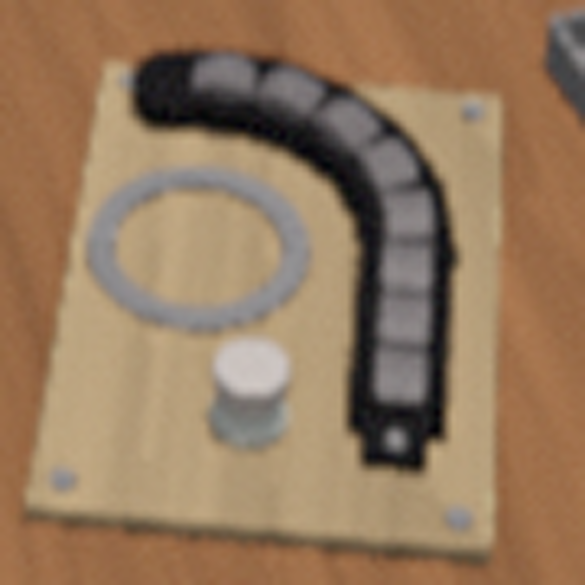

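```bash
cat >geo.py <<'E'
import numpy as np
from station import robot
from scipy.optimize import least_squares
def proj(m,P):
    q=(np.c_[P,np.ones(len(P))]@np.linalg.inv(m['pose']).T)[:,:3]
    x,y=q[:,0]/-q[:,2],-q[:,1]/-q[:,2]; r=1+m['k1']*(x*x+y*y)
    return np.c_[m['fx']*x*r+m['cx'],m['fy']*y*r+m['cy']]
def pts(p,s,z=36.):   # s: distance along channel, 0 at start of straight
    x,y,a=p; s=np.asarray(s,float); f=np.clip(-s,0,None)/100
    L=np.c_[100*np.cos(f),100*np.sin(f)-np.clip(s,0,None)]
    c,n=np.cos(a),np.sin(a)
    return np.c_[L@np.array([[c,n],[-n,c]])+[x,y],np.full(len(s),z)]
E
python3 - <<'E'
from geo import *
T=np.array([(129,297),(162,235),(215,190),(278,165),(343,163),(412,182),(478,202),(545,217)])
S=np.array([(225,77),(290,92),(348,122),(393,163),(410,213),(407,266),(403,319),(401,375)])
T=(T+.5)/7-.5+[215,135]; S=(S+.5)/6.5-.5+[240,165]
mt,ms=robot.camera_model("top"),robot.camera_model("side")
i=np.arange(8)
def res(p,w):
    P=pts(p[:3],p[3]+34*(i-4),36)
    r=[]
    if w&1:r.append(proj(mt,P)-T)
    if w&2:r.append(proj(ms,P)-S)
    return np.concatenate(r).ravel()
for w in(1,2,3):
    r=least_squares(res,[600,0,.2,-17],args=(w,)); print(w,r.x.round(3),abs(r.fun).max())
    if w==3: print(pts(r.x[:3],r.x[3]+34*(i-4)).round(1)); print(r.fun.reshape(-1,2).round(1))
E
```

```text
1 [ 5.50393e+02 -4.01530e+01 -3.38000e-01 -1.63040e+01] 0.4933580833556448
2 [ 5.49542e+02 -4.59620e+01 -3.67000e-01 -1.88920e+01] 0.6703846737043477
3 [ 5.50223e+02 -4.23360e+01 -3.53000e-01 -1.74710e+01] 1.06379585262124
[[ 588.1   50.2   36. ]
 [ 616.8   32.3   36. ]
 [ 637.9    5.8   36. ]
 [ 648.9  -26.2   36. ]
 [ 648.6  -60.    36. ]
 [ 638.4  -92.4   36. ]
 [ 626.6 -124.3   36. ]
 [ 614.9 -156.2   36. ]]
[[ 0.8 -0.6]
 [ 0.9  0. ]
 [ 0.6  0.2]
 [ 0.6  0.3]
 [ 1.   0.2]
 [ 0.6 -0.1]
 [ 0.5 -0.1]
 [ 0.4  0.5]
 [ 0.1 -0.7]
 [ 0.1 -0.7]
 [-0.2 -0.8]
 [-0.8 -0.7]
 [-0.2 -0.9]
 [ 0.2 -1.1]
 [ 0.3 -0.9]
 [ 0.1 -0.9]]
```

The two-camera fit agrees with the known geometry: the offset is 17 mm and the residual is at most 1 px. The tool's present yaw already lies along the straight run, so I'll keep it. Now I'll shut the gripper and go over section 1, passing above the bottles.

Emit:
drive_tool:
  rows:
    - [[0.48,-0.675,0],0]
    - [[0.48,-0.675,0],0]
    - [[0.48,-0.675,0],0]
    - [[0.48,-0.675,0],0]
    - [[0.48,-0.675,0],0]
    - [[0.48,-0.675,0],0]
    - [[0.48,-0.675,0],0]
    - [[0.48,-0.675,0],0]
  gripper: -1

```text
time_s: 0.9
tcp_pos: [394.6, 318.1, 242.3]
eef_rot: [0.165, 0.986, -0.001, 0.0]
contact_force: [-0.4, 1.0, 0.3]
gripper_width: -0.001
grip_force: 0.0
```

Emit:
drive_tool:
  rows:
    - [[0.48,-0.675,0],0]
    - [[0.48,-0.675,0],0]
    - [[0.48,-0.675,0],0]
    - [[0.48,-0.675,0],0]
    - [[0.48,-0.675,0],0]
    - [[0.48,-0.675,0],0]
    - [[0.48,-0.675,0],0]
    - [[0.48,-0.675,0],0]

```text
time_s: 1.7
tcp_pos: [585.6, 48.2, 241.7]
eef_rot: [0.165, 0.986, -0.001, 0.0]
contact_force: [-0.6, 0.4, -0.9]
gripper_width: -0.001
grip_force: 0.0
```

Emit:
drive_tool:
  rows:
    - [[0,0,-0.1],0]
    - [[0,0,-0.2],0]
    - [[0,0,-0.3],0]
    - [[0,0,-0.4],0]
    - [[0,0,-0.45],0]
    - [[0,0,-0.45],0]
    - [[0,0,-0.45],0]
    - [[0,0,-0.45],0]

```text
time_s: 2.5
tcp_pos: [584.8, 52.6, 63.7]
eef_rot: [0.162, 0.987, 0.0, 0.001]
contact_force: [-0.0, 0.1, -0.2]
gripper_width: -0.001
grip_force: 0.0
```

```bash
python3 - <<'E'
from geo import *
import cv2
s=robot.state(); print(s['tcp_pos'],s['contact_force'],robot.tip_reach)
b=robot.read_camera("top")[135:220,215:325]; a=robot.read_camera("side")[140:240,235:335]
cv2.imwrite("pics/c1.png",np.hstack([cv2.resize(b,(440,340),interpolation=2),cv2.resize(a,(340,340),interpolation=2)]))
t=s['tcp_pos'][None]-[0,0,robot.tip_reach]
for n,o,k in(("top",(215,135),4),("side",(235,140),3.4)): print((proj(robot.camera_model(n),t)-o)*k)
E
```

```text
[584.78258444  52.63171526  63.74452262] [-0.01501461  0.06534177 -0.21224209] 11.0
[[ 71.47469495 165.02219815]]
[[130.23048603 107.27696022]]
```

View pics/c1.png

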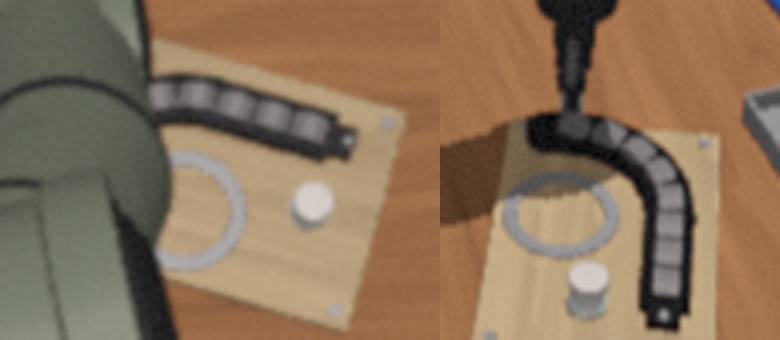

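The tip appears in the side view at (571,110), just above section 1 and within 2 mm of the projected position. I'll go down slowly.

Emit:
drive_tool:
  rows:
    - [[0,0,-0.015],0]
    - [[0,0,-0.025],0]
    - [[0,0,-0.03],0]
    - [[0,0,-0.033],0]
    - [[0,0,-0.036],0]
    - [[0,0,-0.039],0]
    - [[0,0,-0.042],0]
    - [[0,0,-0.042],0]

```text
time_s: 3.4
tcp_pos: [584.1, 52.1, 45.4]
eef_rot: [0.162, 0.987, -0.0, -0.0]
contact_force: [-0.3, -0.1, -0.7]
gripper_width: -0.005
grip_force: 0.0
```

Emit:
drive_tool:
  rows:
    - [[0,0,-0.002],0]
    - [[0,0,-0.004],0]
    - [[0,0,-0.006],0]
    - [[0,0,-0.006],0]

```text
time_s: 3.8
tcp_pos: [584.1, 52.1, 43.1]
eef_rot: [0.162, 0.987, 0.0, 0.0]
contact_force: [-0.1, 0.4, 1.8]
gripper_width: -0.001
grip_force: 0.8
```

```bash
python3 - <<'E'
from geo import *
import cv2
s=robot.state(); print(s['tcp_pos'],s['contact_force'])
a=robot.read_camera("side")[150:220,245:325]
cv2.imwrite("pics/c2.png",cv2.resize(a,None,fx=8,fy=8,interpolation=2))
E
```

```text
[584.10045927  52.09432624  43.09338933] [-0.09580672  0.35158398  1.82733688]
```

View pics/c2.png

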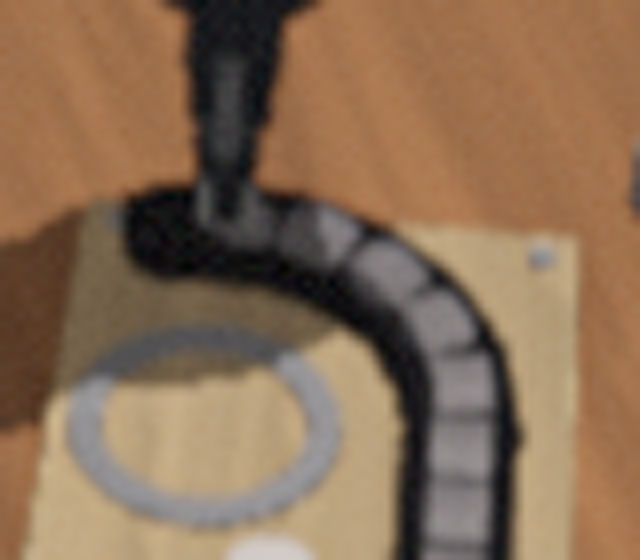

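The tip sits on the cap-side half of section 1, at (225,205), with about 2 N on it. I'll ride onto the flat and find the hard stop.

Emit:
drive_tool:
  rows:
    - [[0.003,-0.001,0],0]
    - [[0.006,-0.002,0],0]
    - [[0.01,-0.0045,0],0]
    - [[0.01,-0.0045,0],0]

```text
time_s: 4.25
tcp_pos: [588.5, 50.2, 43.1]
eef_rot: [0.162, 0.987, 0.0, 0.0]
contact_force: [1.0, 0.5, 3.2]
gripper_width: -0.001
grip_force: 1.4
```

Emit:
drive_tool:
  rows:
    - [[0,0,-0.001],0]
    - [[0,0,-0.002],0]
    - [[0,0,-0.002],0]

```text
time_s: 4.55
tcp_pos: [588.5, 50.2, 42.9]
eef_rot: [0.162, 0.987, 0.0, 0.0]
contact_force: [-2.9, 0.1, 14.9]
gripper_width: 0.001
grip_force: 7.2
```

The hard stop is at TCP z = 43.0, as predicted, so section 1 is home. Next I'll work out the sweep waypoints.

```bash
python3 - <<'E'
from geo import *
p=[550.2,-42.3,-.353]
s=-153.5+7*np.arange(0,36); P=pts(p,s)[:,:2]; P[0]=588.06,50.31
for k in range(0,35,8):
    print((s[k+1:k+9].round(1)).tolist()); print(((P[k+1:k+9]-P[k])/400).round(3).tolist())
E
```

```text
[-146.5, -139.5, -132.5, -125.5, -118.5, -111.5, -104.5, -97.5]
[[0.016, -0.007], [0.031, -0.016], [0.046, -0.025], [0.06, -0.035], [0.074, -0.047], [0.086, -0.059], [0.098, -0.072], [0.109, -0.086]]
[-90.5, -83.5, -76.5, -69.5, -62.5, -55.5, -48.5, -41.5]
[[0.01, -0.015], [0.018, -0.03], [0.026, -0.046], [0.032, -0.062], [0.038, -0.079], [0.042, -0.096], [0.045, -0.113], [0.046, -0.13]]
[-34.5, -27.5, -20.5, -13.5, -6.5, 0.5, 7.5, 14.5]
[[0.0, -0.017], [-0.0, -0.035], [-0.002, -0.052], [-0.005, -0.07], [-0.01, -0.086], [-0.015, -0.103], [-0.021, -0.12], [-0.027, -0.136]]
[21.5, 28.5, 35.5, 42.5, 49.5, 56.5, 63.5, 70.5]
[[-0.006, -0.016], [-0.012, -0.033], [-0.018, -0.049], [-0.024, -0.066], [-0.03, -0.082], [-0.036, -0.099], [-0.042, -0.115], [-0.048, -0.131]]
[77.5, 84.5, 91.5]
[[-0.006, -0.016], [-0.012, -0.033], [-0.018, -0.049]]
```

Emit:
drive_tool:
  rows:
    - [[0.016,-0.007,0.001],0]
    - [[0.031,-0.016,0.001],0]
    - [[0.046,-0.025,0.001],0]
    - [[0.06,-0.035,0.001],0]
    - [[0.074,-0.047,0.001],0]
    - [[0.086,-0.059,0.001],0]
    - [[0.098,-0.072,0.001],0]
    - [[0.109,-0.086,0.001],0]

```text
time_s: 5.35
tcp_pos: [632.1, 16.0, 42.7]
eef_rot: [0.162, 0.987, 0.0, 0.0]
contact_force: [-4.4, 7.2, 12.8]
gripper_width: 0.002
grip_force: 6.4
```

```bash
python3 - <<'E'
from geo import *
import cv2
s=robot.state(); print(s['tcp_pos'],s['contact_force'])
a=robot.read_camera("side")[150:220,245:325]
cv2.imwrite("pics/c3.png",cv2.resize(a,None,fx=8,fy=8,interpolation=2))
E
```

```text
[632.05077761  16.03109239  42.73956375] [-4.36216617  7.16845688 12.83086735]
```

View pics/c3.png

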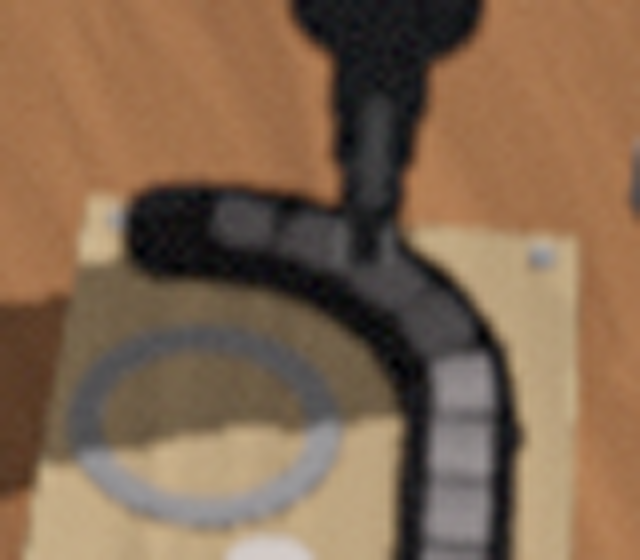

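The tip is at (370,255), in mid-channel at the start of section 3, and sections 1 and 2 look flush. The force is moderate, so I'll continue.

Emit:
drive_tool:
  rows:
    - [[0.01,-0.015,0.0003],0]
    - [[0.018,-0.03,0.0005],0]
    - [[0.026,-0.046,0.0005],0]
    - [[0.032,-0.062,0.0005],0]
    - [[0.038,-0.079,0.0005],0]
    - [[0.042,-0.096,0.0005],0]
    - [[0.045,-0.113,0.0005],0]
    - [[0.046,-0.13,0.0005],0]

```text
time_s: 6.2
tcp_pos: [650.4, -36.7, 43.0]
eef_rot: [0.162, 0.987, -0.0, 0.0]
contact_force: [0.2, 1.6, 1.5]
gripper_width: 0.002
grip_force: 0.9
```

Emit:
drive_tool:
  rows:
    - [[0.0,-0.017,0],0]
    - [[0.0,-0.035,0],0]
    - [[-0.002,-0.052,0],0]
    - [[-0.005,-0.07,0],0]
    - [[-0.01,-0.086,0],0]
    - [[-0.015,-0.103,0],0]
    - [[-0.021,-0.12,0],0]
    - [[-0.027,-0.136,0],0]

```text
time_s: 7.0
tcp_pos: [639.3, -90.9, 43.1]
eef_rot: [0.162, 0.987, 0.0, 0.0]
contact_force: [0.3, 2.5, 5.3]
gripper_width: 0.003
grip_force: 2.4
```

```bash
python3 - <<'E'
from geo import *
import cv2
s=robot.state(); print(s['tcp_pos'],s['contact_force'])
a=robot.read_camera("side")[160:240,245:325]
cv2.imwrite("pics/c4.png",cv2.resize(a,None,fx=7,fy=7,interpolation=2))
E
```

```text
[639.32146472 -90.94365729  43.10120068] [0.34295989 2.54466717 5.29171543]
```

View pics/c4.png

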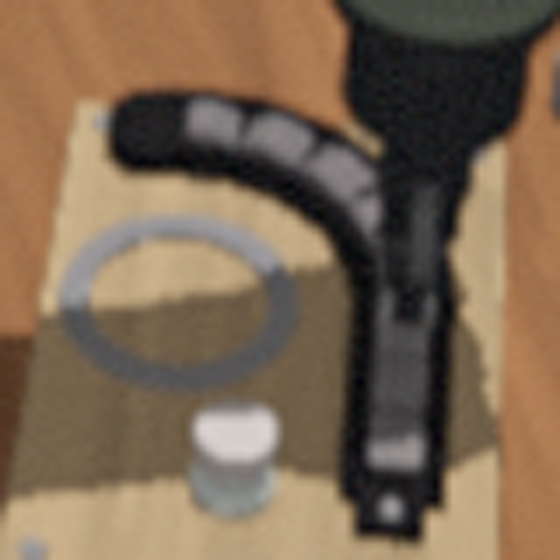

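The tip is at (408,305), still in mid-channel on section 6, and the sections behind it are flush. Next I'll finish the straight run.

Emit:
drive_tool:
  rows:
    - [[-0.006,-0.016,0],0]
    - [[-0.012,-0.033,0],0]
    - [[-0.018,-0.049,0],0]
    - [[-0.024,-0.066,0],0]
    - [[-0.03,-0.082,0],0]
    - [[-0.036,-0.099,0],0]
    - [[-0.042,-0.115,0],0]
    - [[-0.048,-0.131,0],0]

```text
time_s: 7.85
tcp_pos: [619.7, -143.3, 42.8]
eef_rot: [0.162, 0.987, 0.0, -0.0]
contact_force: [1.1, 3.2, 2.2]
gripper_width: 0.0
grip_force: 1.8
```

Emit:
drive_tool:
  rows:
    - [[-0.006,-0.016,0],0]
    - [[-0.012,-0.033,0],0]
    - [[-0.015,-0.042,0],0]
    - [[-0.015,-0.042,0],0]

```text
time_s: 8.25
tcp_pos: [613.8, -160.9, 43.1]
eef_rot: [0.163, 0.987, -0.0, 0.0]
contact_force: [0.1, -1.8, 4.5]
gripper_width: 0.0
grip_force: 2.7
```

Emit:
drive_tool:
  rows:
    - [[0,0,0.03],0]
    - [[0,0,0.1],0]
    - [[0,0,0.2],0]
    - [[0,0,0.3],0]
    - [[0,0,0.4],0]
    - [[-0.1,0,0.5],0]
    - [[-0.2,0,0.5],0]
    - [[-0.3,0,0.5],0]

```text
time_s: 9.05
tcp_pos: [492.3, -160.2, 244.6]
eef_rot: [0.162, 0.987, -0.0, 0.001]
contact_force: [0.2, -0.3, 0.1]
gripper_width: -0.001
grip_force: 0.0
```

Emit:
drive_tool:
  rows:
    - [[0,-0.1,0],0]
    - [[0,-0.2,0],0]
    - [[0,-0.3,0],0]
    - [[0,-0.4,0],0]
    - [[0,-0.5,0],0]
    - [[0,-0.5,0],0]
    - [[0,-0.5,0],0]

```text
time_s: 9.75
tcp_pos: [493.2, -360.5, 243.0]
eef_rot: [0.163, 0.987, -0.0, -0.0]
contact_force: [-0.6, 0.6, -0.5]
gripper_width: -0.0
grip_force: 0.0
```

```bash
python3 - <<'E'
from geo import *
import cv2
s=robot.state(); print(s['tcp_pos'],s['contact_force'],s['time_s'])
b=robot.read_camera("top")[135:220,215:325]; a=robot.read_camera("side")[160:240,245:325]
cv2.imwrite("pics/c5.png",np.hstack([cv2.resize(b,(440,340),interpolation=2),cv2.resize(a,(340,340),interpolation=2)]))
E
```

```text
[ 493.16514455 -360.5454299   243.00670864] [-0.55614519  0.57559757 -0.48754592] 9.75
```

View pics/c5.png

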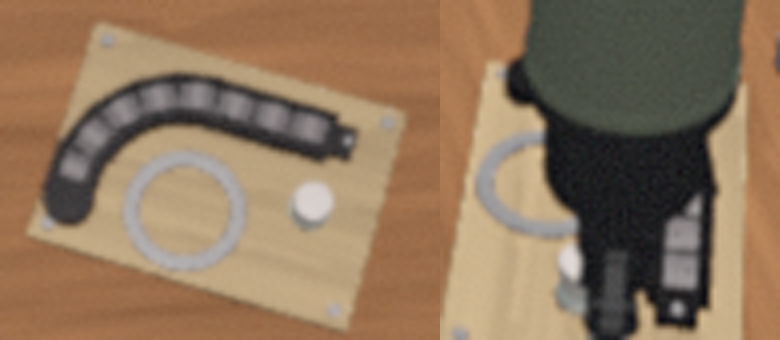

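The top view shows all eight sections even, and the ring and jar unmoved. The tip ran at 31.7–32.1 mm wherever I read it. The hand is clear.

```bash
python3 -c "
from station import robot
print(robot.hand_in())"
```

```text
the job is handed in; nothing more can be done
None
```

I ran the fingertip along the strip from the round cap to the tail tip, pressing sections 1 to 8 in order; readings peaked near 15 N, the last picture showed all eight sections level and the ring and jar unmoved (the other loose things were not re-checked), and the job was handed in with the hand clear at about 10 s, though no verdict came back.

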